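# Switch on and zero the balance that carries the beaker

## Robot

A 6-joint arm with a two-finger parallel gripper is mounted at the origin on the work surface. World frame = base frame: x ahead of the robot, y to its left, z up, the work surface at z = 0. Lengths are in mm, angles in degrees, forces in N, time in s.
With the tool pointing down it reaches from about 300 to 850 mm from the base axis. Payload 4.2 kg.
Tool frame: the origin (TCP) lies midway between the tips of the shut fingers; the grasp point (between the pads) lies 19 mm behind it (env.grasp_offset is the distance from the TCP to the grasp point, in mm); z points along the fingers, y is the line along which they close (so a half turn about z gives the same grasp; the last joint's range is limited). The gripper opens to 91 mm and grips with 3 to 60 N. Pads are 32 mm wide; open, the fingers measure 118 mm over their backs; the gripper's body (76 mm by 178 mm) begins 60 mm behind the grasp point.
Start: joints at [66.52, 18.312, 89.639, -0, 72.044, -1.146], TCP at [218.506, 531.882, 213.976] pointing down, gripper open.
Joint ranges: [-177.97, 177.97], [-48.28, 115.42], [12.27, 149.76], [-77.06, 257.06], [2.81, 150.46], [-146.56, 146.56]. Speed limits (degrees/s): [147.25, 147.25, 180, 180, 180, 180].

## Interface

Orientations are given as [roll, pitch, yaw] about the fixed x, y, z axes, in that order (R = Rz(yaw) Ry(pitch) Rx(roll)).
In Python, from workcell import env, optics gives the robot as it stands. The module is installed in compiled form; this text tells all that it offers.
- The arm moves only by the tool send_rows, never from a script. Its argument "targets" is a list that holds one entry, the list of rows, each a list of 7 numbers: the turn, a rotation vector about the world's x, y, z scaled (see below), then the shift along the world's x, y, z scaled (see below), then the closure, from -1 (fully open) to 1 (shut). In form: [[[rx, ry, rz, x, y, z, gripper], ...]]. A call has 1 to 12 rows; each row shifts and turns the commanded pose from where the row before left it; what a row does not reach is not made up. The controller multiplies each number of a shift by 0.2 m and each number of a turn by pi/2 rad. A row lasts 1/10 s, in which the tool goes at most 50 mm and 8.59 degrees, less where a joint would pass 70% of its speed; a pose out of reach is approached as far as the arm can. A call with a number of a shift or a turn outside -1 to 1 is refused whole. A call with a gripper value outside its range is refused whole. The fingers move at their own pace and stop on an object; "grip_force" is the grip in N (left out, the last holds). Time passes only in rows, so rows that do not move let the fingers close. It gives the time, the measured TCP pose, the force, the opening and the grip force at its end, in the units of the state.
- env.state(): the state, without advancing time (a new reading comes with each control period).
- optics.grab_frame(name): name is "side" or "top" or "wrist"; returns (picture, depth): 400x640x3 uint8, red, green, blue; 400x640 float32, mm along the optical axis (not along the pixel's ray), 0 where there is no reading.
- optics.camera_info(name): a dict with "camera_matrix" (3x3 intrinsics, pixels), "R" (3x3) and "t" (3): a world point X has camera coordinates R X + t; the wrist camera has in their place "mount" (4x4, takes a point from camera to tool coordinates, whose origin is the TCP and whose axes are the flange's). Camera axes: x right, y down, z forward; pixel columns grow to the right and rows downward; lengths in mm; the calibration is good to about 2 mm. A picture is of the moment at which its call begins: read the wrist's pose just before it. camera_info takes no time and is no camera call.
- env.job_done(): hands the job in; it is judged then, once.
Trained networks look in the newest picture that a camera, given by its name, has taken for a name from the list of things; names that differ only in an ending like _2 or _b are one class to them, and where a whole thing is asked for, a point or a joint stands for the part that bears it (a point fixed in the world has none). Each returns a list of dicts, best first, with "conf" (0 to 1); they miss things now and then, are a little off and sometimes report something else, mostly with a low value. They report only what shows in the picture. A call takes as long as a camera call.
- optics.silhouettes(camera, name): "mask" (400x640 bool, what is visible of it) and "at" ([column, row] in pixels, amid what is visible of it).
- optics.place_of(camera, name): "at" ([column, row] in pixels: a listed point, or the origin of a listed thing).
The state is a dict: "time_s": time; "qpos": joint angles; "qvel": joint speeds; "effort": joint torques, N m; "ee_pos": TCP position; "ee_rot": TCP orientation; "force": force on the tool from outside, world axes, zero at the start; "torque": the same for the moment, N m; "gripper_width": finger opening in mm; "gripper_force": force on a finger pad.
Only numpy, scipy, OpenCV 4.12 (cv2) and the standard library are available. Lean on these libraries where they do the work, as an engineer would, in place of code of your own. Each camera call takes 0.05 s, during which the arm holds its last target. There are 200 camera calls.

## Task

Two like balances stand on the lab bench. On the one that carries the open beaker, with the closed fingertips, gently press the round key all the way down and let it come up, then press the long bar key all the way down, keep it down for about two seconds and let go. Press no other key on either balance, and leave the beaker and everything else on the bench untouched and where it is.

Things in the scene. Friction and masses are not known exactly. Their poses are not given: they have to be found in the camera images.
- bal_a: The balance that carries the beaker: white, fixed, 210 mm deep (x) by 190 wide (y), yaw within 0.35 rad, origin on the bench under its centre, -x is its front, facing the robot. Front deck 45 mm high with a row of three black keys at x = -75 mm: round at y = +65, bar at 0, square at -65. From x = -25 mm back the case is 60 mm high; round steel pan 110 mm across, centre x = +40, top 70 mm high.
- bal_b: The other balance, the same in every respect but for the capped bottle on its pan. It may stand on either side of the first.
- bal_a_round (a joint): Round on/off key of the balance that carries the beaker: 22 mm across, on the left as seen by the robot. It stands 8 mm above the deck. Joint value: 0 when up, 0.005 m when fully down; it springs back (1.5 N to start it, 4 N fully down).
- bal_a_bar (a joint): Bar-shaped zero key of the balance that carries the beaker: 60 mm long (along y) by 18 mm, the middle one. It stands 8 mm above the deck. Joint value: 0 when up, 0.005 m when fully down; it springs back (1.5 N to start it, 4 N fully down).
- bal_a_square (a joint): Square mode key of the balance that carries the beaker: 20 by 20 mm, on the right. Not to be pressed. It stands 8 mm above the deck. Joint value: 0 when up, 0.005 m when fully down; it springs back (1.5 N to start it, 4 N fully down).
- bal_a_round_top (a point): Centre of the top face of that round key (53 mm above the bench when up; moves with the key).
- bal_a_bar_top (a point): Centre of the top face of that bar key (53 mm above the bench when up; moves with the key).
- bal_b_round (a joint): Round key of the other balance, same values. Not to be pressed.
- bal_b_bar (a joint): Bar key of the other balance, same values. Not to be pressed.
- bal_b_square (a joint): Square key of the other balance, same values. Not to be pressed.
- beaker: Open white plastic beaker, 52 mm across, 62 mm tall, standing loose on the pan of its balance. Origin: centre of its underside.
- flask: Closed white plastic bottle with narrow neck and cap, 50 mm across, 75 mm tall, loose on the pan of the other balance. Origin: centre of its underside.
- vial: Small amber glass vial with a white cap, 26 mm across, 55 mm tall, standing between the balances. Origin: centre of its underside.
- weight: Brass weight with a knob, 28 mm across, 44 mm tall, standing between the balances. Origin: centre of its underside.
- dish: Clear round dish with lid, 62 mm across, 15 mm tall, lying in front of the balances. Origin: centre of its underside.
- spatula: Thin narrow steel lab spatula, 160 mm long, 5 mm thick, lying across in front of the balances. Origin: under its middle.
- amber: Amber glass bottle with black cap, 64 mm across, 130 mm tall, outside the left balance. Origin: centre of its underside.
- washbottle: White plastic bottle with blue cap, 60 mm across, 120 mm tall, outside the right balance. Origin: centre of its underside.

How it is judged (in metres and radians):
On the way, in this order (a step that is already met when the one before it is completed fails the run):
1. the round key of the beaker's balance is pressed down (at least 4 of its 5 mm) (value of joint bal_a_round above 0.004 m), for 0.1 s.
2. the round key is up again (within 1 mm) and the bar key is kept down (at least 4 of 5 mm) for 1.5 s (value of joint bal_a_round below 0.001 m and value of joint bal_a_bar above 0.004 m), for 1.5 s.
At the end, for the whole second after the job is handed in: All six keys are up (within 1 mm), the beaker and the bottle stand on their pans, and every loose thing is at rest within 8 mm of where it began (value of joint each of bal_a_round, bal_a_bar, bal_a_square, bal_b_round, bal_b_bar, bal_b_square below 0.001 m and horizontal distance between beaker and bal_a below 0.075 m and horizontal distance between flask and bal_b below 0.075 m and distance of each of beaker, flask, vial, weight, dish, spatula, amber, washbottle from where it was at the start of the episode below 0.008 m and linear speed of each of beaker, flask, vial, weight, dish, spatula, amber, washbottle below 0.02 m/s); the robot touches nothing.
It fails at once if a wrong key is pressed (more than 2 mm) (value of joint any of bal_a_square, bal_b_round, bal_b_bar, bal_b_square above 0.002 m).
It fails at once if the round and the bar key are pressed together (both more than 2 mm) (value of joint each of bal_a_round, bal_a_bar above 0.002 m).
It fails at once if a balance is pushed with more than 25 N (contact force between any of the arm, the fingers and bal_a above 25 N or contact force between any of the arm, the fingers and bal_b above 25 N).
It fails at once if a loose thing is touched by the robot (more than 1 N) (contact force between any of the arm, the fingers and beaker above 1 N or contact force between any of the arm, the fingers and flask above 1 N or contact force between any of the arm, the fingers and vial above 1 N or contact force between any of the arm, the fingers and weight above 1 N or contact force between any of the arm, the fingers and dish above 1 N or contact force between any of the arm, the fingers and spatula above 1 N or contact force between any of the arm, the fingers and amber above 1 N or contact force between any of the arm, the fingers and washbottle above 1 N).
It fails at once if a loose thing is moved by more than 8 mm, lifted or tipped (0.2 rad) (distance of any of beaker, flask, vial, weight, dish, spatula, amber, washbottle from where it was at the start of the episode above 0.008 m or angle between any of beaker, flask, vial, weight, dish, spatula, amber, washbottle's own z axis and vertical above 0.2 rad).
It also fails if it takes over 42 s, if anything falls off the work surface, if the arm or the gripper's body presses on something with over 40 N, if the wrist force passes 120 N, or if a joint passes its speed limit or range.

## Working session

There is one attempt and no reset: what is moved stays moved. The work goes in short steps, Python scripts to look and compute and a tool call to move; the robot and the scene stay as the last step left them, time stands still between calls to the robot, and variables do not carry over. Pictures are saved under pics/ and viewed, at most 10 in all, crops included, and the job is handed in when it is done.

Besides the shell and the picture viewer there is one more tool, called after "Request:" in YAML: its name, and indented under it one key for each argument. send_rows: Moves the arm, as the interface text tells. Its arguments: {"type":"object","properties":{"targets":{"type":"array"},"grip_force":{"type":"number"}},"required":["targets"]}

```bash
mkdir -p pics
cat > h.py <<'E'
import numpy as np, cv2
from workcell import env, optics
def world(cam, uv, depth=None, z=None):
    c=optics.camera_info(cam); K=np.array(c["camera_matrix"]);R=np.array(c["R"]);t=np.array(c["t"]).ravel()
    r=np.linalg.inv(K)@np.array([uv[0],uv[1],1.0]); o=-R.T@t; d=R.T@r
    s=depth if z is None else (z-o[2])/d[2]
    return o+s*d
E
python3 - <<'E'
from h import *
for n in ("top","side"):
    p,d=optics.grab_frame(n); cv2.imwrite(f"pics/{n}.png",p[:,:,::-1]); np.save(f"{n}_d.npy",d)
    c=optics.camera_info(n); print(n, np.round(-np.array(c["R"]).T@np.array(c["t"]).ravel()), np.array(c["R"]).round(2).tolist(), c["camera_matrix"])
    for q,z in (("bal_a",0),("bal_b",0),("bal_a_round_top",53),("bal_a_bar_top",53),("beaker",70),("flask",70),("vial",0),("weight",0),("dish",0),("spatula",0),("amber",0),("washbottle",0)):
        for k in optics.place_of(n,q)[:2]: print(q,np.round(k["at"],1),round(k["conf"],2),world(n,k["at"],z=z).round(0))
print(env.state())
E
```

```text
top [ 310.    8. 1503.] [[-0.01, -1.0, 0.01], [-0.99, 0.01, -0.14], [0.14, -0.01, -0.99]] [[499.2946481    0.         324.27399748]
 [  0.         499.2946481  192.71429962]
 [  0.           0.           1.        ]]
bal_a [251.4 156.2] 0.78 [635. 219.   0.]
bal_a [398.4 173.6] 0.78 [ 576. -231.    0.]
bal_b [251.4 156.2] 0.78 [635. 219.   0.]
bal_b [398.4 173.6] 0.78 [ 576. -231.    0.]
bal_a_round_top [222.7 179.5] 0.49 [555. 295.  53.]
bal_a_bar_top [247.  184.1] 0.63 [540. 224.  53.]
beaker [246.9 147.6] 0.6 [646. 223.  70.]
flask [408.  155.5] 0.83 [ 617. -250.   70.]
vial [322.6 148.3] 0.51 [657.   0.   0.]
vial [250.3 146.3] 0.39 [666. 223.   0.]
weight [324.2 190. ] 0.66 [528.  -3.   0.]
weight [323.9 148.5] 0.18 [657.  -4.   0.]
dish [222.8 249.8] 0.84 [351. 302.   0.]
spatula [405.9 241.6] 0.64 [ 368. -246.    0.]
amber [171.4 170.4] 0.76 [594. 463.   0.]
washbottle [467.3 181.3] 0.88 [ 549. -441.    0.]
side [ 246. -825.  766.] [[0.95, -0.31, 0.02], [-0.18, -0.6, -0.78], [0.25, 0.74, -0.62]] [[377.14353899   0.         319.28201373]
 [  0.         377.14353899 197.97696785
[... 827 characters left out ...]
 176. ] 0.72 [340. 284.   0.]
{'time_s': 1.3, 'qpos': array([ 6.65205595e+01,  1.83116044e+01,  8.96403860e+01, -5.91351728e-04,
        7.20432550e+01, -1.14561262e+00]), 'qvel': array([ 0.03612396,  0.09259098,  0.01001882,  0.02869649,  0.00049091,
       -0.03754585]), 'effort': array([-9.24601736e-04, -4.12352371e+01, -2.32228285e+01,  7.26622855e-02,
        3.77636554e-02, -1.86008043e-05]), 'ee_pos': array([218.50429761, 531.87474865, 213.96948313]), 'ee_rot': array([1.79995258e+02, 6.57509668e-04, 1.57666354e+02]), 'force': array([-1.23758236,  0.17643806,  0.61829423]), 'torque': array([-0.01413399,  0.0297168 ,  0.01618794]), 'gripper_force': 0.0, 'gripper_width': 90.976817185397}
```

Run:
```python
import cv2
p=cv2.imread("pics/top.png")[110:280,140:500]
cv2.imwrite("pics/top_c.png",cv2.resize(p,None,fx=2.2,fy=2.2,interpolation=cv2.INTER_CUBIC))
```

```text
(no output)
```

View pics/top_c.png

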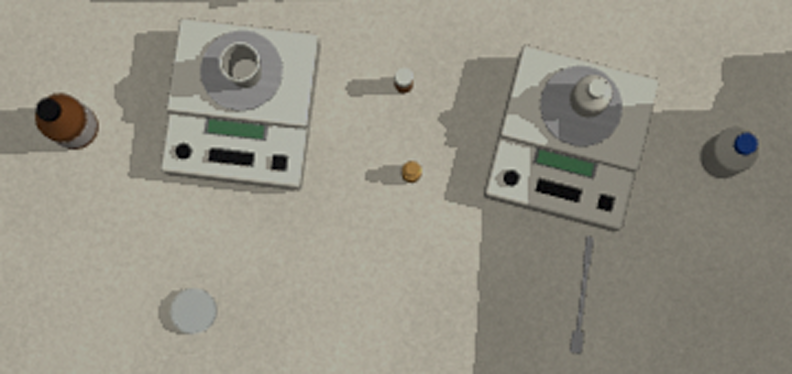

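The picture shows the open beaker on the left balance (crop 240,63) with its round key at (183,151), bar at (231,157) and square at (279,162). The bottle is on the right balance, so the left one is mine. Next I take key centroids.

```bash
cat >> h.py <<'E'
def keys(p, box, thr=60):
    g=cv2.cvtColor(p,cv2.COLOR_RGB2GRAY); m=np.zeros_like(g); x0,y0,x1,y1=box
    m[y0:y1,x0:x1]=(g[y0:y1,x0:x1]<thr)
    n,_,s,c=cv2.connectedComponentsWithStats(m)
    return [(c[i].round(1).tolist(),s[i].tolist()) for i in range(1,n) if s[i,4]>12]
E
python3 - <<'E'
from h import *
p=cv2.imread("pics/top.png")[:,:,::-1].copy()
for c,s in keys(p,(214,172,278,192)): print(c,s,world("top",c,z=53).round(1))
E
```

```text
[222.8, 178.5] [220, 176, 7, 6, 36] [557.9 295.1  53. ]
[244.4, 181.1] [235, 178, 20, 7, 108] [549.3 231.5  53. ]
[266.4, 183.6] [263, 181, 7, 6, 37] [541.1 166.9  53. ]
```

Request:
send_rows:
  targets:
    - [[0, 0, 0.0137, 0.14, -0.1, 0, 1], [0, 0, 0.0137, 0.14, -0.1, 0, 1], [0, 0, 0.0137, 0.14, -0.1, 0, 1], [0, 0, 0.0137, 0.14, -0.1, 0, 1], [0, 0, 0.0137, 0.14, -0.1, 0, 1], [0, 0, 0.0137, 0.14, -0.1, 0, 1], [0, 0, 0.0137, 0.14, -0.1, 0, 1], [0, 0, 0.0137, 0.14, -0.1, 0, 1], [0, 0, 0.0137, 0.14, -0.1, 0, 1], [0, 0, 0.0137, 0.14, -0.1, 0, 1], [0, 0, 0.0137, 0.14, -0.1, 0, 1], [0, 0, 0.0137, 0.14, -0.1, 0, 1]]

```text
time_s: 2.5
ee_pos: [555.6, 290.9, 214.0]
ee_rot: [180.0, 0.0, 172.5]
force: [0.1, 0.4, -0.2]
gripper_width: 0.6
gripper_force: 0.0
```

```bash
cat >> h.py <<'E'
from scipy.spatial.transform import Rotation as Ro
def wworld(s, uv, z):
    c=optics.camera_info("wrist"); K=np.array(c["camera_matrix"]); M=np.array(c["mount"])
    T=np.eye(4); T[:3,:3]=Ro.from_euler("xyz",s["ee_rot"],degrees=True).as_matrix(); T[:3,3]=s["ee_pos"]
    P=T@M; d=P[:3,:3]@np.linalg.inv(K)@np.array([uv[0],uv[1],1.0]); o=P[:3,3]
    return o+(z-o[2])/d[2]*d
E
python3 - <<'E'
from h import *
s=env.state(); p,d=optics.grab_frame("wrist"); cv2.imwrite("pics/w1.png",p[:,:,::-1])
print(s["ee_pos"],s["ee_rot"],s["force"],s["gripper_width"],s["time_s"],s["qpos"]); print(np.array(optics.camera_info("wrist")["mount"]).round(2))
for c,a in keys(p,(0,0,640,400)): print(c,a,wworld(s,c,53).round(1))
for q in ("bal_a_round_top","bal_a_bar_top"):
    for k in optics.place_of("wrist",q): print(q,k["at"],k["conf"],wworld(s,k["at"],53).round(1))
E
```

```text
[555.60017458 290.94976726 214.02279839] [1.79985356e+02 5.88212115e-03 1.72511527e+02] [ 0.05287898  0.3762104  -0.20619493] 0.609080653347797 2.5 [ 2.65842094e+01  2.30489503e+01  8.23713597e+01  9.16533014e-03
  7.45666135e+01 -5.59297563e+01]
[[   0.     -0.97   -0.25   67.96]
 [   1.      0.     -0.      0.59]
 [   0.     -0.25    0.97 -171.01]
 [   0.      0.      0.      1.  ]]
[595.5, 142.8] [545, 96, 95, 110, 7179] [544.7 602.9  53. ]
[553.7, 184.1] [544, 171, 21, 25, 333] [586.4 559.7  53. ]
[433.6, 185.5] [424, 177, 27, 23, 64] [570.  421.8  53. ]
[214.8, 190.0] [205, 182, 20, 17, 308] [542.3 169.1  53. ]
[269.9, 190.0] [244, 183, 52, 16, 772] [550.6 232.7  53. ]
[325.3, 190.3] [317, 182, 18, 18, 256] [559.4 296.6  53. ]
[97.1, 192.9] [84, 184, 24, 22, 295] [527.9  32.2  53. ]
[488.7, 216.2] [441, 185, 77, 61, 1721] [615.9 485.5  53. ]
[79.5, 197.9] [76, 194, 7, 10, 39] [531.    9.8  53. ]
[315.2, 320.3] [0, 215, 640, 185, 92539] [730.5 261.5  53. ]
bal_a_round_top [323.0, 192.3] 0.67 [561.4 293.6  53. ]
bal_a_bar_top [268.9, 195.9] 0.68 [557.4 230.3  53. ]
bal_a_bar_top [277.4, 235.1] 0.63 [606.8 232.1  53. ]
```

View pics/w1.png

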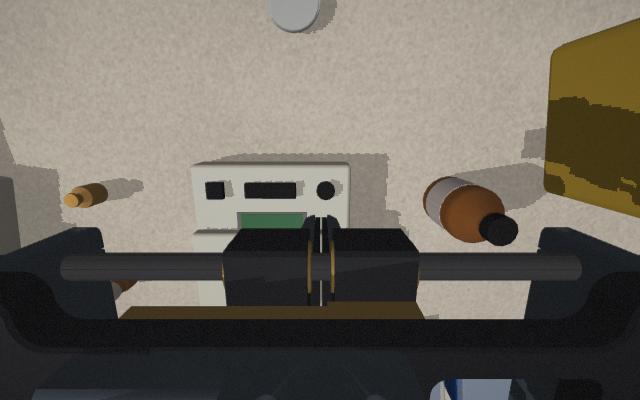

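The round key at pixel (325,190) and the bar at (270,190) match the top view: round about (559,296), bar about (550,232), yaw -7.5°. Descending over the round key.

Request:
send_rows:
  targets:
    - [[0, 0, 0, 0.017, 0.025, -0.1, 1], [0, 0, 0, 0, 0, -0.2, 1], [0, 0, 0, 0, 0, -0.2, 1], [0, 0, 0, 0, 0, -0.15, 1], [0, 0, 0, 0, 0, -0.1, 1], [0, 0, 0, 0, 0, -0.02, 1], [0, 0, 0, 0, 0, -0.01, 1], [0, 0, 0, 0, 0, 0, 1], [0, 0, 0, 0, 0, 0, 1]]

```text
time_s: 3.55
ee_pos: [558.6, 297.5, 59.5]
ee_rot: [179.9, 0.1, 172.5]
force: [0.0, -0.0, -1.1]
gripper_width: 0.5
gripper_force: 0.0
```

Request:
send_rows:
  targets:
    - [[0, 0, 0, 0, -0.005, -0.015, 1], [0, 0, 0, 0, 0, -0.015, 1], [0, 0, 0, 0, 0, -0.01, 1], [0, 0, 0, 0, 0, 0, 1], [0, 0, 0, 0, 0, 0, 1]]

```text
time_s: 4.05
ee_pos: [558.3, 296.0, 50.4]
ee_rot: [180.0, 0.0, 172.5]
force: [1.5, -0.7, 2.7]
gripper_width: 0.7
gripper_force: 1.4
```

Request:
send_rows:
  targets:
    - [[0, 0, 0, 0, 0, -0.007, 1], [0, 0, 0, 0, 0, -0.007, 1], [0, 0, 0, 0, 0, 0, 1], [0, 0, 0, 0, 0, 0, 1], [0, 0, 0, 0, 0, 0, 1]]

```text
time_s: 4.55
ee_pos: [558.3, 296.0, 48.2]
ee_rot: [180.0, 0.1, 172.5]
force: [-0.8, -0.7, 8.0]
gripper_width: 0.5
gripper_force: 3.9
```

8 N at z 48.2 means the key is on its stop. Lift, move over to the bar and approach.

Request:
send_rows:
  targets:
    - [[0, 0, 0, 0, 0, 0.02, 1], [0, 0, 0, 0, 0, 0.06, 1], [0, 0, 0, 0, 0, 0.07, 1], [0, 0, 0, -0.01, -0.08, 0, 1], [0, 0, 0, -0.01, -0.08, 0, 1], [0, 0, 0, -0.01, -0.08, 0, 1], [0, 0, 0, -0.01, -0.08, 0, 1], [0, 0, 0, 0, 0, 0, 1], [0, 0, 0, 0, 0, -0.06, 1], [0, 0, 0, 0, 0, -0.04, 1], [0, 0, 0, 0, 0, 0, 1], [0, 0, 0, 0, 0, 0, 1]]

```text
time_s: 5.75
ee_pos: [549.6, 232.3, 56.4]
ee_rot: [-180.0, -0.1, 172.5]
force: [-0.3, -0.1, 0.2]
gripper_width: 0.2
gripper_force: 0.0
```

Request:
send_rows:
  targets:
    - [[0, 0, 0, 0, 0, -0.015, 1], [0, 0, 0, 0, 0, -0.015, 1], [0, 0, 0, 0, 0, -0.01, 1], [0, 0, 0, 0, 0, -0.007, 1], [0, 0, 0, 0, 0, 0, 1], [0, 0, 0, 0, 0, 0, 1]]

```text
time_s: 6.35
ee_pos: [550.3, 232.4, 48.3]
ee_rot: [179.9, 0.1, 172.5]
force: [-0.9, 2.1, 3.9]
gripper_width: 0.2
gripper_force: 1.9
```

Request:
send_rows:
  targets:
    - [[0, 0, 0, 0, 0, -0.004, 1], [0, 0, 0, 0, 0, 0, 1], [0, 0, 0, 0, 0, 0, 1]]

```text
time_s: 6.65
ee_pos: [550.4, 232.4, 48.2]
ee_rot: [179.9, 0.1, 172.5]
force: [-1.6, 2.4, 9.2]
gripper_width: 0.3
gripper_force: 4.4
```

9.2 N: on the stop. Hold for about two seconds.

Request:
send_rows:
  targets:
    - [[0, 0, 0, 0, 0, 0, 1], [0, 0, 0, 0, 0, 0, 1], [0, 0, 0, 0, 0, 0, 1], [0, 0, 0, 0, 0, 0, 1], [0, 0, 0, 0, 0, 0, 1], [0, 0, 0, 0, 0, 0, 1], [0, 0, 0, 0, 0, 0, 1], [0, 0, 0, 0, 0, 0, 1], [0, 0, 0, 0, 0, 0, 1]]

```text
time_s: 7.55
ee_pos: [550.3, 232.4, 48.2]
ee_rot: [179.9, 0.1, 172.5]
force: [-1.8, 1.9, 8.5]
gripper_width: 0.6
gripper_force: 4.4
```

Request:
send_rows:
  targets:
    - [[0, 0, 0, 0, 0, 0, 1], [0, 0, 0, 0, 0, 0, 1], [0, 0, 0, 0, 0, 0, 1], [0, 0, 0, 0, 0, 0, 1], [0, 0, 0, 0, 0, 0, 1], [0, 0, 0, 0, 0, 0, 1], [0, 0, 0, 0, 0, 0, 1], [0, 0, 0, 0, 0, 0, 1], [0, 0, 0, 0, 0, 0, 1]]

```text
time_s: 8.45
ee_pos: [550.3, 232.4, 48.2]
ee_rot: [179.9, 0.1, 172.5]
force: [-1.6, 2.0, 7.5]
gripper_width: 0.5
gripper_force: 4.4
```

Request:
send_rows:
  targets:
    - [[0, 0, 0, 0, 0, 0.02, 1], [0, 0, 0, 0, 0, 0.06, 1], [0, 0, 0, 0, 0, 0.15, 1], [0, 0, 0, 0, 0, 0.2, 1], [0, 0, 0, 0, 0, 0.2, 1], [0, 0, 0, 0, 0, 0.15, 1], [0, 0, 0, 0, 0, 0, 1], [0, 0, 0, 0, 0, 0, 1], [0, 0, 0, 0, 0, 0, 1]]

```text
time_s: 9.35
ee_pos: [548.9, 231.2, 201.5]
ee_rot: [-179.9, -0.2, 172.5]
force: [0.8, -0.4, -0.8]
gripper_width: 0.6
gripper_force: 0.0
```

Run:
```python
from h import *
p,d=optics.grab_frame("wrist"); t,dt=optics.grab_frame("top"); 
o=np.vstack([p[80:300,120:520], t[110:290,120:520]]); cv2.imwrite("pics/end.png",cv2.resize(o[:,:,::-1],None,fx=1.45,fy=1.45))
```

```text
(no output)
```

View pics/end.png

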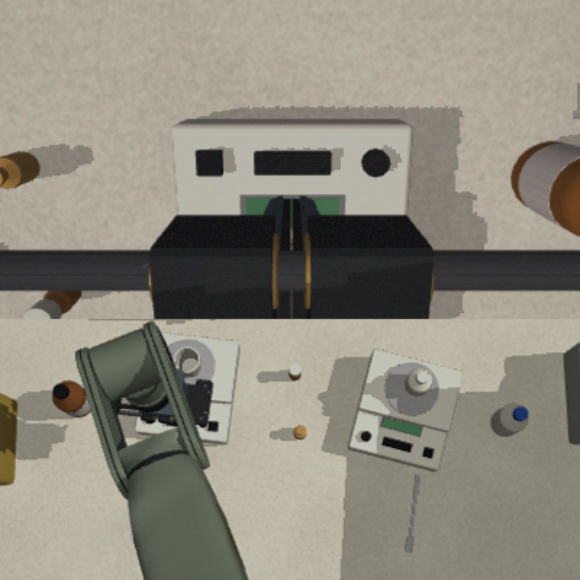

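The picture shows the fingers clear of the balance, its three keys in view at (210,162), (292,162) and (376,162), and the beaker still on the pan (188,360). The vial, weight, spatula and bottles stand as before, and the arm hides the dish. Handing in.

```bash
python3 -c "
from workcell import env
print(env.job_done())"
```

```text
the job is handed in; nothing more can be done
None
```

I pressed the round key on the beaker's balance down to its stop and released it, then held the bar key down for about two seconds and released it. The job is handed in with no verdict returned; nothing in view had moved in the final pictures, though the arm hid the dish.

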